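# Push a board home against the bench fence and dog

### The job

Get the pine board ready for planing: push it along the bench with the fingers until one of its long sides lies flat against the dark wooden fence and one of its ends is up against the brass bench dog. Do not grip the board between the fingers or lift it, and leave the plane, the chisel, the offcut and the glue bottle where they are. Finish with the hand clear of everything.

Things in the scene. Friction and masses are not known exactly. Their poses are not given: they have to be found in the camera images.
- board: The loose workpiece: a plain pale pine board lying on the bench, 60 mm (its x) by 160 mm (its y, lengthwise) by 40 mm high (z), about 0.16 to 0.32 kg, wood sliding on wood (a few newtons move it). Origin: centre of its underside. At the start it lies on the robot's side of the fence, clear of fence and dog, its length within 0.35 rad of the fence's.
- fence: Dark hardwood batten fixed to the bench, 30 mm (its x) by 400 mm (its y, lengthwise) by 25 mm high. Origin: centre of its underside. Its working face is the one at x = -15 mm in its own frame, towards the robot. It does not move.
- dog: Round brass bench dog (peg) fixed in the bench, 20 mm in diameter, standing 30 mm high; origin at the centre of its foot. It stands 30 mm in front of the fence's working face (x = -45 mm in the fence's frame), and either 170 mm to the fence's +y or 170 mm to its -y; the other place has only an empty flush dog hole, a black disc. It does not move. A 60 mm wide board flat against the fence meets it at the middle of its end.
- offcut: Bystander: short loose pine offcut 40 x 70 x 35 mm high, on the bench on the far side of the fence. Origin: centre of its underside.
- chisel: Bystander: loose chisel lying along the far side of the fence, wooden handle 120 x 26 x 22 mm, steel blade; 255 mm long overall. Origin: under the middle of the handle; the blade points to its +x.
- plane: Bystander: steel hand plane with wooden handles standing on the bench to the right of the fence (-y), 250 mm long (its x), 62 mm wide, about 105 mm high, 1.5 kg. Origin: centre of its sole.
- glue: Bystander: white glue bottle standing to the left of the fence (+y), 60 mm in diameter, 150 mm tall. Origin: centre of its foot.

How it is judged (in metres and radians):
At the end, for the whole second after the job is handed in: The board lies flat on the bench and at rest, a long side along the fence's working face (gap at the board's middle under 2.8 mm, lengthwise within 0.02 rad of the fence) and one end against the dog (gap under 2.8 mm); either long side and either end of the board will do (x of board in the frame of fence between -0.0478 and -0.042 m and angle between the y axis of board and the y axis of fence, either way round below 0.02 rad and (y of dog in the frame of board between 0.086 and 0.0928 m or y of dog in the frame of board between -0.0928 and -0.086 m) and x of dog in the frame of board between -0.012 and 0.012 m and height (world z) of board below 0.004 m and angle between board's own z axis and vertical below 0.04 rad and linear speed of board below 0.01 m/s); the robot touches nothing.
It fails at once if the board is lifted off the bench (8 mm) or tipped up (0.15 rad) (height (world z) of board above 0.008 m or angle between board's own z axis and vertical above 0.15 rad).
It fails at once if the board is taken between the fingers (x of the grasp point in the frame of board between -0.022 and 0.022 m and y of the grasp point in the frame of board between -0.072 and 0.072 m and z of the grasp point in the frame of board below 0.046 m).
It fails at once if the plane, chisel, offcut or glue bottle is disturbed (moved over 20 mm) (distance of any of plane, offcut, chisel, glue from where it was at the start of the episode above 0.02 m).
It also fails if it takes over 54 s, if anything falls off the work surface, if the arm or the gripper's body presses on something with over 40 N, if the wrist force passes 120 N, or if a joint passes its speed limit or range.

### The arm

A 6-joint arm with a two-finger parallel gripper is mounted at the origin on the work surface. World frame = base frame: x ahead of the robot, y to its left, z up, the work surface at z = 0. Lengths are in mm, angles in rad, forces in N, time in s.
With the tool pointing down it reaches from about 300 to 775 mm from the base axis. Payload 14.6 kg.
Tool frame: the origin (TCP) lies between the finger pads; the fingertips stand 19 mm ahead of it and the grasp point (between the pads) is the TCP (manip.tcp_to_tips is the distance from the TCP to the fingertips, in mm); x points along the fingers, z is the direction in which the jaws open and shut, and the axes are right-handed (so a half turn about x gives the same grasp; the last joint's range is limited). The gripper opens to 94 mm and grips with 3 to 60 N. Pads are 16 mm wide; open, the fingers measure 119 mm over their backs; the gripper's body (75 mm by 177 mm) begins 78 mm behind the grasp point.
Start: joints at [-1.239, 0.3, 1.521, -0, 1.321, -0.067], TCP at [213.564, -506.833, 224.446] pointing down, gripper open.
Joint ranges: [-3.03, 3.03], [-0.79, 2.21], [0.23, 2.52], [-1.04, 4.18], [0, 3.07], [-2.55, 2.55]. Speed limits (rad/s): [2.22, 2.22, 2.57, 3.14, 3.14, 3.14].

### API

Orientations are given as [roll, pitch, yaw] about the fixed x, y, z axes, in that order (R = Rz(yaw) Ry(pitch) Rx(roll)).
In Python, from cell import manip gives the robot as it stands.
- The arm moves only by the tool jog_arm, never from a script. Its argument "moves" is a list that holds one entry, the list of rows, each a list of 6 numbers: the shift along the world's x, y, z in mm, then the turn, a rotation vector about the world's x, y, z in degrees. In form: [[[dx, dy, dz, wx, wy, wz], ...]]. A call has 1 to 5 rows; each row shifts and turns the pose as measured when the row begins; what a row does not reach is not made up. A row lasts 1/10 s, in which the tool goes at most 50 mm and 8.59 degrees, less where a joint would pass 70% of its speed; a pose out of reach is approached as far as the arm can. A call is refused whole if a number of a shift passes 50 or a number of a turn 8.59, either way. A call with a gripper value outside its range is refused whole. "gripper" is the opening, from -1 (shut) to 1 (fully open), set as the call begins (left out, the last holds). The fingers move at their own pace and stop on an object; "squeeze" is the grip in N (left out, the last holds). Time passes only in rows, so rows that do not move let the fingers close. It gives the time, the measured TCP pose, the force and the opening at its end, in the units of the state.
- manip.read_state(): the state, without advancing time (a new reading comes with each control period).
- manip.camera(name): name is "scene" or "top" or "wrist"; returns (picture, depth): 400x640x3 uint8, blue, green, red; 400x640 float32, mm along the optical axis (not along the pixel's ray), 0 where there is no reading.
- manip.camera_params(name): a dict with "fx", "fy", "cx", "cy" (pixels), "rvec" (rotation vector, rad) and "tvec" (3), from world to camera coordinates, as OpenCV has them. Camera axes: x right, y down, z forward; pixel columns grow to the right and rows downward; lengths in mm; the calibration is good to about 2 mm. A picture is of the moment at which its call begins: read the wrist's pose just before it. camera_params takes no time and is no camera call; for the wrist camera it gives the pose at the moment of the call.
- manip.sign_off(): hands the job in, once; it reports no verdict.
The state is a dict: "clock": time; "joints": joint angles; "qd": joint speeds; "effort": joint torques, N m; "eef_pos": TCP position; "eef_rot": TCP orientation; "wrist_force": force on the tool from outside, world axes, zero at the start; "moment": the same for the moment, N m; "finger_gap": finger opening in mm.
Only numpy, scipy, OpenCV 4.12 (cv2) and the standard library are available. Lean on these libraries where they do the work, as an engineer would, in place of code of your own. Each camera call takes 0.05 s, during which the arm holds its last target. There are 200 camera calls.

## Working session

There is one attempt and no reset: what is moved stays moved. The work goes in short steps, Python scripts to look and compute and a tool call to move; the robot and the scene stay as the last step left them, time stands still between calls to the robot, and variables do not carry over. Pictures are saved under pics/ and viewed, about 8 in all and at most 12, crops included, and the job is handed in when it is done.

Besides the shell and the picture viewer there is one more tool, called after "Emit:" as a command line: name --argument value ..., lists and objects as JSON in quotes. jog_arm: Moves the arm, as the interface text tells. Its arguments: {"type":"object","properties":{"moves":{"type":"array","items":{"type":"array","items":{"type":"array","items":{"type":"number"}}}},"gripper":{"type":"number"},"squeeze":{"type":"number"}},"required":["moves"]}

```bash
mkdir -p pics; ls; cat > h.py <<'E'
import numpy as np,cv2
from cell import manip
def snap(n,f=None):
    p=manip.camera_params(n);im,d=manip.camera(n)
    if f: cv2.imwrite('pics/'+f,im)
    return im,d,p
def ray(p,uv,z):
    """pixels -> world xy on plane z"""
    R,_=cv2.Rodrigues(np.array(p['rvec'],float));t=np.array(p['tvec'],float).ravel()
    uv=np.atleast_2d(uv).astype(float)
    r=np.c_[(uv[:,0]-p['cx'])/p['fx'],(uv[:,1]-p['cy'])/p['fy'],np.ones(len(uv))]@R
    C=-R.T@t
    return C+r*((z-C[2])/r[:,2])[:,None]
def cloud(p,d):
    R,_=cv2.Rodrigues(np.array(p['rvec'],float));t=np.array(p['tvec'],float).ravel()
    v,u=np.mgrid[:d.shape[0],:d.shape[1]]
    P=np.stack([(u-p['cx'])/p['fx']*d,(v-p['cy'])/p['fy']*d,d],-1)
    return (P-t)@R
E
python3 - <<'E'
from h import *
s=manip.read_state();print(s)
im,d,p=snap('top','top0.png');np.savez('top0.npz',im=im,d=d);P=cloud(p,d)
print(p,P[200,320],P[::100,::160,:].round())
E
```

```text
pics
{'clock': 0.0, 'joints': array([-1.23859547e+00,  3.00484949e-01,  1.52158860e+00, -4.74997650e-07,
        1.32069066e+00, -6.65671505e-02]), 'qd': array([-0.00019704,  0.00206544, -0.00133518, -0.00096786, -0.00065825,
       -0.00053484]), 'effort': array([ 9.93416070e-04, -5.31802905e+01, -3.52731979e+01,  7.09346356e-02,
        2.43740890e-02, -1.27939261e-04]), 'eef_pos': array([ 213.49061133, -506.61207657,  223.87553704]), 'eef_rot': array([3.07541821, 1.56962477, 1.90339   ]), 'wrist_force': array([-0.23164416, -0.35257611,  0.39810675]), 'moment': array([-0.02805774,  0.03276456, -0.04201154]), 'finger_gap': 94.24290764969207}
{'fx': 515.9001626461333, 'fy': 515.9001626461333, 'cx': 318.95735161939143, 'cy': 206.07404827709405, 'rvec': array([ 2.18043138, -2.21538911,  0.0599171 ]), 'tvec': array([  15.43336634,  642.46895847, 1599.00898107])} [660.8016168    1.73397946  29.50183543] [[[ 1.675e+03  1.485e+03 -7.500e+02]
  [ 1.665e+03  7.350e+02 -7.520e+02]
  [ 1.656e+03 -1.900e+01 -7.560e+02]
  [ 1.647e+03 -7.770e+02 -7.590e+02]]

 [[ 1.197e+03  1.474e+03 -7.420e+02]
  [ 1.187e+03  7.340e+02 -7.470e+02]
  [ 1.178e+03 -1.100e+01 -7.550e+02]
  [ 1.166e+03 -7.600e+02 -7.540e+02]]

 [[ 7.010e+02  1.200e+03 -3.070e+02]
  [ 6.700e+02  5.030e+02  1.200e+01]
  [ 6.610e+02  2.000e+00  3.000e+01]
  [ 6.550e+02 -5.060e+02 -1.000e+00]]

 [[ 3.260e+02  1.203e+03 -3.220e+02]
  [ 3.560e+02  5.090e+02 -5.000e+00]
  [ 3.490e+02  7.000e+00  3.000e+00]
  [ 3.400e+02 -4.970e+02 -7.000e+00]]]
```

View pics/top0.png

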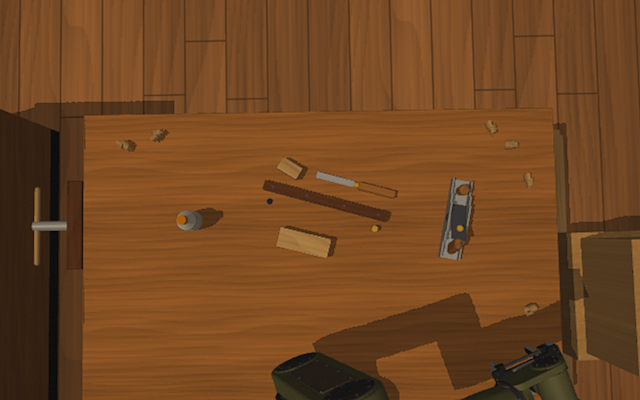

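The top view shows the fence from (265,185) to (390,217), the dog at (375,229), the hole at (269,201), and the board centred near (306,242). The dog is therefore at the fence's right (-y) end.

```bash
python3 - <<'E'
from h import *
z=np.load('top0.npz');im=z['im'];p=manip.camera_params('top')
hsv=cv2.cvtColor(im,cv2.COLOR_BGR2HSV)
for n,(u,v) in dict(fence=(300,193),fence2=(350,206),board=(300,238),dog=(375,228),bench=(330,270)).items(): print(n,hsv[v,u])
def rect(m,h,roi):
    k=np.zeros_like(m);x0,y0,x1,y1=roi;k[y0:y1,x0:x1]=m[y0:y1,x0:x1]
    c=max(cv2.findContours(k,0,cv2.CHAIN_APPROX_NONE)[0],key=cv2.contourArea)
    w=ray(p,c[:,0,:],h)[:,:2].astype(np.float32)
    r=cv2.minAreaRect(w);b=cv2.boxPoints(r)
    print(np.round(r[0]),np.round(r[1]),r[2],b.round().tolist())
V=hsv[...,2]
rect(cv2.inRange(hsv,(0,0,0),(20,255,100)),25,(255,170,400,225))
rect(cv2.inRange(hsv,(8,0,160),(30,170,255)),40,(265,218,345,265))
rect(cv2.inRange(hsv,(18,120,120),(35,255,255)),30,(365,221,385,240))
p2=cv2.resize(im[150:280,230:490],None,fx=3,fy=3,interpolation=cv2.INTER_CUBIC)
cv2.imwrite('pics/c1.png',p2)
E
```

```text
fence [ 11 175  80]
fence2 [ 11 176  74]
board [ 16 155 168]
dog [ 20 198 170]
bench [ 14 190 133]
[659. -18.] [406.  37.] 74.31864929199219 [[587.0, -209.0], [622.0, -219.0], [732.0, 172.0], [696.0, 182.0]]
[531.  56.] [155.  55.] 75.0855484008789 [[484.0, -12.0], [537.0, -26.0], [577.0, 123.0], [524.0, 138.0]]
[ 570. -164.] [19. 15.] 89.0836410522461 [[562.0, -173.0], [577.0, -174.0], [578.0, -155.0], [562.0, -155.0]]
```

View pics/c1.png

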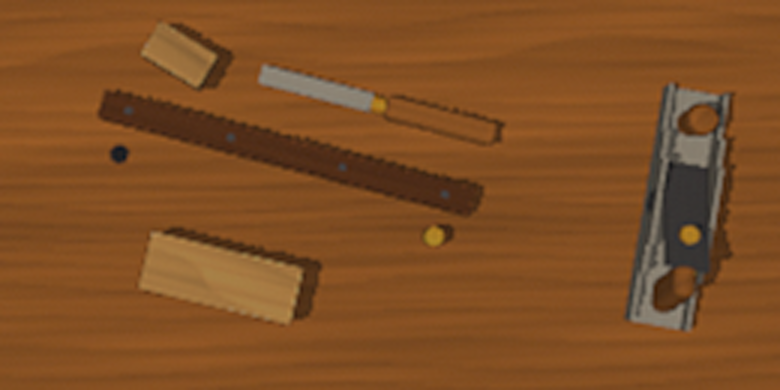

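```bash
python3 - <<'E'
from h import *
from scipy.spatial.transform import Rotation as R
s=manip.read_state();M=R.from_euler('xyz',s['eef_rot']).as_matrix();print(M.round(3))
z=M[:,2];a=np.degrees(np.arctan2(z[1],z[0]));print('jaw angle',a,'to 74.4:',(74.4-a+90)%180-90)
E
```

```text
[[-0.     0.922  0.388]
 [ 0.001  0.388 -0.922]
 [-1.     0.    -0.001]]
jaw angle -67.1477030800292 to 74.4: -38.45229691997079
```

Emit:
jog_arm --moves '[[[19,43,0,0,0,-7.7],[19,43,0,0,0,-7.7],[19,43,0,0,0,-7.7],[19,43,0,0,0,-7.7],[19,43,0,0,0,-7.7]]]' --gripper 1

```text
clock: 0.55
eef_pos: [305.6, -292.2, 220.6]
eef_rot: [-2.747, 1.565, 1.682]
wrist_force: [0.4, 0.2, -0.1]
finger_gap: 94.3
```

Emit:
jog_arm --moves '[[[19,43,0,0,0,0],[19,43,0,0,0,0],[19,43,0,0,0,0],[19,43,0,0,0,0],[19,43,0,0,0,0]]]'

```text
clock: 1.05
eef_pos: [401.4, -67.8, 220.0]
eef_rot: [-2.672, 1.564, 1.75]
wrist_force: [0.5, -0.3, -0.2]
finger_gap: 94.3
```

Emit:
jog_arm --moves '[[[13,42,0,0,0,0],[13,42,0,0,0,0],[13,42,0,0,0,0],[0,0,0,0,0,0]]]'

```text
clock: 1.45
eef_pos: [441.2, 68.1, 219.2]
eef_rot: [-2.49, 1.563, 1.936]
wrist_force: [-0.2, -0.2, 0.2]
finger_gap: 93.7
```

```bash
python3 - <<'E'
from h import *
from scipy.spatial.transform import Rotation as R
s=manip.read_state();M=R.from_euler('xyz',s['eef_rot']).as_matrix();z=M[:,2];print(s['eef_pos'],s['joints'],M[:,0],np.degrees(np.arctan2(z[1],z[0])))
im,d,p=snap('wrist','w1.png');np.savez('w1.npz',im=im,d=d)
Rm,_=cv2.Rodrigues(p['rvec']);print(-Rm.T@p['tvec'],ray(p,[[0,0],[639,0],[639,399],[0,399]],0).round())
E
```

```text
[441.15395014  68.14904267 219.15999948] [0.0671721  0.07257735 1.80346418 0.00742986 1.26774057 1.92132575] [-0.00265258  0.00692878 -0.99997248] -106.36342900583969
[506.6369869   46.78441688 379.14768935] [[ 752.  368.    0.]
 [ 542. -346.    0.]
 [ -52. -330.    0.]
 [ 237.  683.    0.]]
```

View pics/w1.png

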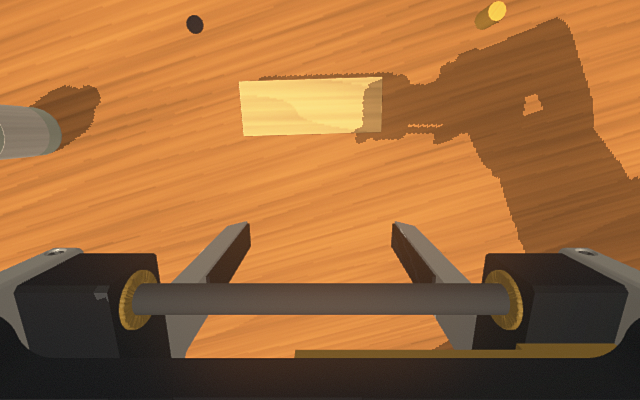

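The wrist view shows the board's top corners near (239,82), (382,77), (382,130) and (244,136). The hole is at (195,24) and the dog's top at (497,11).

```bash
python3 - <<'E'
from h import *
p=manip.camera_params('wrist')
b=ray(p,[[239,82],[382,77],[382,130],[244,136]],40)[:,:2];h=ray(p,[[195,24]],0)[0,:2];g=ray(p,[[497,11]],30)[0,:2]
print(b.round(1),b.mean(0),np.linalg.norm(np.diff(b,axis=0,append=b[:1]),axis=1))
u=(h-g);L=np.linalg.norm(u);u/=L;n=np.array([u[1],-u[0]]);print(h,g,L,np.degrees(np.arctan2(u[1],u[0])))
v=b[0]-b[1]+b[3]-b[2];print('board ang',np.degrees(np.arctan2(v[1],v[0])))
c=b.mean(0)-g;print('rel dog n,u',c@n,c@u)
E
```

```text
[[579.5 119.6]
 [539.8 -33.7]
 [484.4 -20.5]
 [522.8 134.4]] [531.61466935  49.9555131 ] [158.38632413  56.93503099 159.57781089  58.61293647]
[663.52575515 156.27828168] [ 570.46691868 -170.21691466] 339.4982478234396 74.0911974394457
board ang 75.79050899497753
rel dog n,u -97.71497477242535 201.08997719507144
```

Emit:
jog_arm --moves '[[[2,7,-45,0,0,0.4],[0,0,-45,0,0,0],[0,0,-45,0,0,0],[0,0,-45,0,0,0],[0,0,-8,0,0,0]]]'

```text
clock: 2.0
eef_pos: [441.7, 69.1, 27.2]
eef_rot: [3.13, 1.565, 1.278]
wrist_force: [0.0, 0.5, 0.5]
finger_gap: 94.1
```

Emit:
jog_arm --moves '[[[14.4,-4.1,0,0,0,0],[14.4,-4.1,0,0,0,0],[14.4,-4.1,0,0,0,0],[9.6,-2.7,0,0,0,0],[9.6,-2.7,0,0,0,0]]]'

```text
clock: 2.5
eef_pos: [506.2, 46.6, 31.8]
eef_rot: [-2.958, 1.565, 1.469]
wrist_force: [-1.0, -0.2, -0.0]
finger_gap: 94.1
```

Emit:
jog_arm --moves '[[[9.6,-2.7,0,0,0,0],[9.6,-2.7,0,0,0,0],[9.6,-2.7,0,0,0,0],[9.6,-2.7,0,0,0,0],[9.6,-2.7,0,0,0,0]]]'

```text
clock: 3.0
eef_pos: [558.0, 31.6, 33.3]
eef_rot: [-3.042, 1.565, 1.384]
wrist_force: [-0.4, 0.5, 1.0]
finger_gap: 93.9
```

```bash
cat > st.py <<'E'
from h import *
from scipy.spatial.transform import Rotation as R
s=manip.read_state();M=R.from_euler('xyz',s['eef_rot']).as_matrix();z=M[:,2]
u=np.array([.274,.962]);n=np.array([.962,-.274]);c=s['eef_pos'][:2]-[570.5,-170.2]
print(s['clock'],s['eef_pos'],'rel dog n,u',c@n,c@u,'tilt',M[:2,0],'jaw',np.degrees(np.arctan2(z[1],z[0])),'F',s['wrist_force'])
E
python3 st.py
```

```text
3.0 [557.95576184  31.58651807  33.27543152] rel dog n,u -67.35706306479943 190.6815091286454 tilt [0.00103266 0.00546896] jaw -106.38630805823642 F [-0.42751457  0.52042747  0.97264508]
```

Emit:
jog_arm --moves '[[[7.7,-2.2,-3,0,0,0.4],[5.8,-1.6,-2,0,0,0],[3.8,-1.1,0,0,0,0],[2.9,-0.8,0,0,0,0],[2.9,-0.8,0,0,0,0]]]'

```text
clock: 3.5
eef_pos: [583.3, 24.5, 27.3]
eef_rot: [-2.827, 1.565, 1.607]
wrist_force: [-1.7, 0.8, 1.5]
finger_gap: 93.9
```

```bash
python3 st.py
```

```text
3.5 [583.26374736  24.53779679  27.33574497] rel dog n,u -41.07943135886468 190.83502728442645 tilt [-0.00020512  0.0055934 ] jaw -105.93968061796681 F [-1.68156089  0.75119059  1.5113107 ]
```

Emit:
jog_arm --moves '[[[1.9,-0.5,0,0,0,0],[1.9,-0.5,0,0,0,0],[1.9,-0.5,0,0,0,0]]]'

```text
clock: 3.8
eef_pos: [584.7, 24.1, 27.2]
eef_rot: [-1.779, 1.556, 2.657]
wrist_force: [-20.2, 3.1, 13.6]
finger_gap: 94.1
```

```bash
python3 st.py
```

```text
3.8 [584.65789835  24.08903464  27.20056696] rel dog n,u -39.61529728024519 190.7853154661241 tilt [-0.01293338  0.00681291] jaw -105.82932402981201 F [-20.19918579   3.1254865   13.64638195]
```

Emit:
jog_arm --moves '[[[-19.2,5.5,0,0,0,0],[-19.2,5.5,0,0,0,0],[0,0,45,0,0,0],[0,0,45,0,0,0],[0,0,15,0,0,8.5]]]' --gripper 1

```text
clock: 4.3
eef_pos: [542.7, 35.6, 133.4]
eef_rot: [-1.61, 1.552, 2.975]
wrist_force: [-0.4, -0.4, -0.2]
finger_gap: 94.0
```

Emit:
jog_arm --moves '[[[10,20,0,0,0,8.5],[10,20,0,0,0,8.5],[10,20,0,0,0,8.5],[10,20,0,0,0,8.5],[10,20,0,0,0,8.5]]]' --gripper -0.55

```text
clock: 4.8
eef_pos: [595.8, 137.2, 139.1]
eef_rot: [-1.46, 1.561, -2.404]
wrist_force: [-0.6, -0.4, 0.0]
finger_gap: 57.6
```

Emit:
jog_arm --moves '[[[10,3,0,0,0,8.5],[10,3,0,0,0,8.5],[10,3,0,0,0,8.5],[10,3,0,0,0,8.5],[0,0,0,0,0,4.5]]]'

```text
clock: 5.3
eef_pos: [638.2, 153.0, 139.2]
eef_rot: [-1.265, 1.562, -1.523]
wrist_force: [0.2, 0.5, -0.8]
finger_gap: 21.2
```

```bash
python3 st.py; python3 - <<'E'
from h import *
print(manip.read_state()['finger_gap'])
im,d,p=snap('wrist','w2.png')
E
```

```text
5.3 [638.20332247 152.96997348 139.17992447] rel dog n,u -23.417976522089425 329.4402248453406 tilt [ 0.00042028 -0.0088675 ] jaw -14.820907434261473 F [ 0.20254789  0.49773205 -0.7523543 ]
21.234484241139587
```

View pics/w2.png

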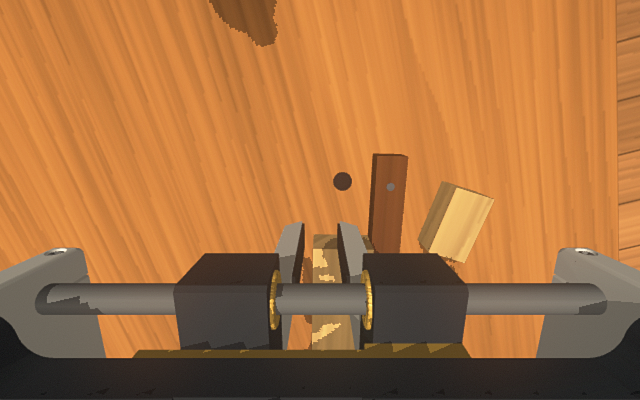

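The view is from beyond the board's +y end. The hole is at (342,181), the fence's end at (374–407,155), and the board's end edge at about row 236 between the fingers.

```bash
python3 - <<'E'
from h import *
p=manip.camera_params('wrist')
u=np.array([.274,.962]);n=np.array([.962,-.274])
for nm,px,z in (('hole',(342,181),0),('fcorner',(373,154),25),('fcorner2',(407,157),25),('bend',(314,236),40),('bend2',(335,236),40)):
    c=ray(p,[px],z)[0,:2]-[570.5,-170.2];print(nm,c@n,c@u)
E
```

```text
hole -0.5209058632365626 341.858604314063
fcorner 25.741702345595538 373.2439361160668
fcorner2 58.36014493898407 371.1460763817899
bend -28.688005207089173 294.8744181707695
bend2 -8.427108052017285 295.3105379470037
```

Emit:
jog_arm --moves '[[[23,-4,0,0,0,-1.1],[0,0,-40,0,0,0],[0,0,-40,0,0,0],[0,0,-30,0,0,0],[0,0,0,0,0,0]]]'

```text
clock: 5.85
eef_pos: [662.0, 148.7, 27.7]
eef_rot: [-0.77, 1.561, -1.055]
wrist_force: [0.0, -0.0, 0.5]
finger_gap: 21.0
```

```bash
python3 st.py
```

```text
5.85 [661.95038298 148.69914349  27.66115245] rel dog n,u 0.5969031082853317 331.8383809722698 tilt [ 0.00470171 -0.00828701] jaw -16.29404206212408 F [ 0.04459808 -0.02404232  0.46279415]
```

Emit:
jog_arm --moves '[[[-2.7,-9.6,0,0,0,0],[-2.7,-9.6,0,0,0,0],[-2.7,-9.6,0,0,0,0],[-2.7,-9.6,0,0,0,0],[-2.7,-9.6,0,0,0,0]]]'

```text
clock: 6.35
eef_pos: [649.9, 97.5, 34.5]
eef_rot: [-0.216, 1.556, -0.502]
wrist_force: [0.3, 0.0, -0.1]
finger_gap: 21.3
```

```bash
python3 st.py
```

```text
6.35 [649.85332893  97.52029786  34.53832592] rel dog n,u 2.982540813806138 279.2897386622434 tilt [ 0.01295007 -0.00711106] jaw -16.416033800905222 F [ 0.25121336  0.03506499 -0.1313682 ]
```

Emit:
jog_arm --moves '[[[-4,-9.4,-3,0,0,0],[-3.6,-9.4,-2.5,0,0,0],[-3.3,-9.5,-2,0,0,0],[-3.3,-9.5,-1.5,0,0,0],[-3.3,-9.5,-1.5,0,0,0]]]'

```text
clock: 6.85
eef_pos: [631.5, 45.9, 24.9]
eef_rot: [-0.099, 1.554, -0.386]
wrist_force: [0.0, 1.2, 1.2]
finger_gap: 20.8
```

```bash
python3 st.py
```

```text
6.85 [631.51635678  45.86732425  24.90716319] rel dog n,u -0.504711617837838 224.5752476833854 tilt [ 0.0159182  -0.00646786] jaw -16.456254094852465 F [0.0155827  1.20389259 1.16797123]
```

Emit:
jog_arm --moves '[[[-2.7,-9.6,0.5,0,0,0],[-2.7,-9.6,-0.5,0,0,0],[-1.9,-6.7,-0.5,0,0,0],[-1.1,-3.8,0,0,0,0],[-0.8,-2.9,0,0,0,0]]]'

```text
clock: 7.35
eef_pos: [620.9, 9.3, 23.8]
eef_rot: [-0.128, 1.555, -0.416]
wrist_force: [0.3, 1.2, 1.3]
finger_gap: 21.3
```

```bash
python3 st.py
```

```text
7.35 [620.90811348   9.30738315  23.84646859] rel dog n,u -0.6924178135416168 186.49792568912423 tilt [ 0.01478429 -0.00653844] jaw -16.51161211155289 F [0.34270765 1.23595719 1.33643722]
```

Emit:
jog_arm --moves '[[[-0.6,-1.9,0.5,0,0,0],[-0.6,-1.9,0.5,0,0,0],[-0.6,-1.9,0,0,0,0],[-0.6,-1.9,0,0,0,0]]]'

```text
clock: 7.75
eef_pos: [619.5, 5.5, 25.3]
eef_rot: [0.24, 1.553, -0.047]
wrist_force: [3.3, 14.5, -0.1]
finger_gap: 20.9
```

```bash
python3 st.py
```

```text
7.75 [619.4863283    5.49187928  25.27811861] rel dog n,u -1.0147270965231918 182.4378418220543 tilt [ 0.01778701 -0.0008411 ] jaw -16.463762492759493 F [ 3.32175309 14.47974775 -0.08189132]
```

Emit:
jog_arm --moves '[[[6,20,0,0,0,0],[3,10,20,0,0,0],[0,0,45,0,0,0],[0,0,45,0,0,0],[-10,-10,20,0,0,-8.5]]]'

```text
clock: 8.25
eef_pos: [616.5, 28.5, 155.7]
eef_rot: [0.252, 1.56, -0.181]
wrist_force: [0.1, 0.1, -0.1]
finger_gap: 21.3
```

Emit:
jog_arm --moves '[[[-22,-18,0,0,0,-8.5],[-22,-18,0,0,0,-8.5],[-22,-18,0,0,0,-8.5],[-22,-18,0,0,0,-8.5],[-20,-18,0,0,0,-8.5]]]' --gripper 1

```text
clock: 8.75
eef_pos: [506.4, -62.9, 160.3]
eef_rot: [0.363, 1.553, -0.824]
wrist_force: [0.2, -0.2, -0.8]
finger_gap: 57.8
```

Emit:
jog_arm --moves '[[[0,0,10,0,0,-8.5],[0,0,10,0,0,-8.5],[0,0,10,0,0,-8.5],[0,0,10,0,0,-8.5],[0,0,0,0,0,-4]]]'

```text
clock: 9.25
eef_pos: [503.7, -65.0, 202.7]
eef_rot: [0.364, 1.552, -1.499]
wrist_force: [0.6, 0.6, -0.4]
finger_gap: 93.4
```

```bash
python3 st.py; python3 - <<'E'
from h import *
im,d,p=snap('wrist','w3.png');np.savez('w3.npz',im=im)
E
```

```text
9.25 [503.72987971 -65.03389165 202.74875183] rel dog n,u -93.04836940628934 82.87478327282292 tilt [ 0.00131539 -0.01832575] jaw -106.72962391715106 F [ 0.63689228  0.56560798 -0.43981265]
```

View pics/w3.png

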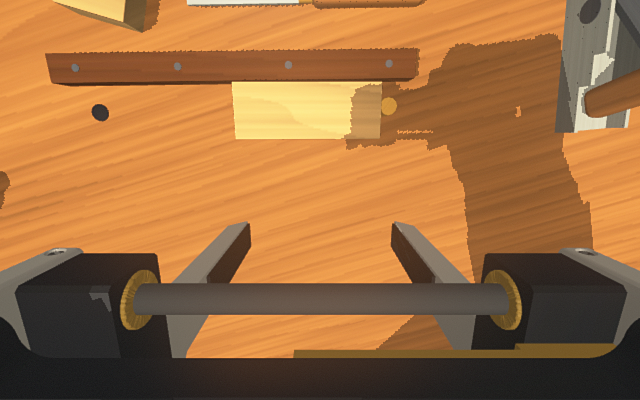

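The view shows the board along the fence with its right end at (382,107), touching the dog at (389,106). A square nudge against the fence will seat it.

Emit:
jog_arm --moves '[[[3,8,-45,1,0,0.8],[0,0,-45,0,0,0],[0,0,-45,0,0,0],[0,0,-35,0,0,0],[0,0,-2,0,0,0]]]'

```text
clock: 9.8
eef_pos: [506.4, -56.4, 26.5]
eef_rot: [1.566, 1.565, -0.275]
wrist_force: [0.4, -0.4, 0.2]
finger_gap: 93.8
```

Emit:
jog_arm --moves '[[[14.4,-4.1,-1,0,0,0],[14.4,-4.1,-1,0,0,0],[6,-1.7,0,0,0,0],[0,0,0,0,0,0]]]'

```text
clock: 10.2
eef_pos: [543.3, -66.7, 28.6]
eef_rot: [1.541, 1.563, -0.295]
wrist_force: [-0.0, 0.6, -0.4]
finger_gap: 93.9
```

```bash
python3 st.py
```

```text
10.2 [543.3282794  -66.6528773   28.60337201] rel dog n,u -54.51110684036801 92.167280590239 tilt [ 0.00733114 -0.00222777] jaw -105.17118809448009 F [-0.02604924  0.63777938 -0.35359595]
```

Emit:
jog_arm --moves '[[[5.8,-1.6,-1,0,0,-0.7],[3.4,-0.9,0,0,0,0],[1.9,-0.5,0,0,0,0],[1.9,-0.5,0,0,0,0],[1.9,-0.5,0,0,0,0]]]'

```text
clock: 10.7
eef_pos: [557.9, -70.5, 29.3]
eef_rot: [1.504, 1.564, -0.343]
wrist_force: [-14.8, 3.6, 11.2]
finger_gap: 93.9
```

```bash
python3 st.py
```

```text
10.7 [557.90919852 -70.45065003  29.34702096] rel dog n,u -39.44367291715534 92.50899506705005 tilt [ 0.0060032  -0.00214477] jaw -105.85870521719067 F [-14.80120743   3.56463647  11.18223323]
```

Emit:
jog_arm --moves '[[[-14.4,4.1,0,0,0,0],[-19.2,5.5,0,0,0,0],[0,0,45,0,0,0],[-8,-22,45,0,0,0],[-8,-22,10,0,0,0]]]'

```text
clock: 11.2
eef_pos: [505.5, -103.5, 130.3]
eef_rot: [0.752, 1.569, -1.092]
wrist_force: [-0.3, 0.1, -0.6]
finger_gap: 94.1
```

Emit:
jog_arm --moves '[[[0,0,10,0,0,0],[0,0,0,0,0,0]]]'

```text
clock: 11.4
eef_pos: [505.7, -105.1, 142.9]
eef_rot: [1.324, 1.566, -0.522]
wrist_force: [-0.1, 0.9, -0.2]
finger_gap: 93.9
```

```bash
python3 st.py; python3 - <<'E'
from h import *
im,d,p=snap('wrist');np.savez('w4.npz',im=im)
cv2.imwrite('pics/w4.png',cv2.resize(im[:200,180:520],None,fx=2.3,fy=2.3,interpolation=cv2.INTER_CUBIC))
E
```

```text
11.4 [ 505.73418767 -105.14521929  142.90243831] rel dog n,u -80.12972137343502 44.83686646364464 tilt [ 0.00435049 -0.00250331] jaw -105.78190723782787 F [-0.09072943  0.85499284 -0.18356943]
```

View pics/w4.png

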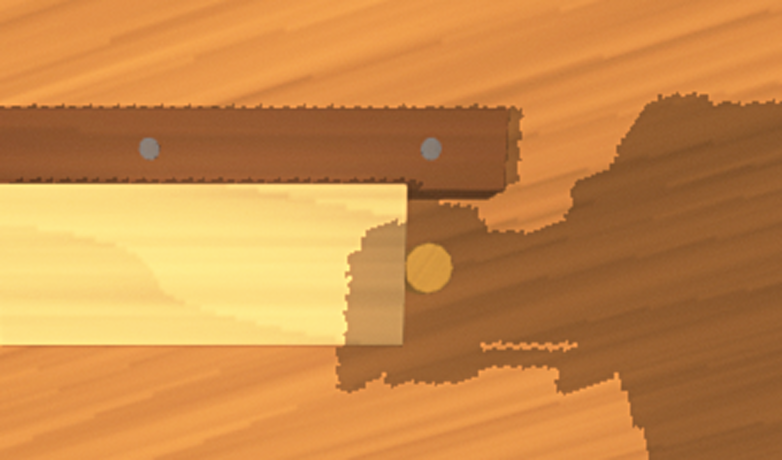

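The board's end at crop column 405 meets the dog (406–452, row 268). The long side lies along the fence edge at row 183. Next, a numerical check.

```bash
python3 - <<'E'
from h import *
p=manip.camera_params('wrist');im=np.load('w4.npz')['im']
u=np.array([.274,.962]);n=np.array([.962,-.274])
f=lambda a,z:[( (c-[570.5,-170.2])@n,(c-[570.5,-170.2])@u) for c in ray(p,a,z)[:,:2]]
q=lambda x,y:(x/2.3+180-.28,y/2.3-.28)
print('dog',np.round(f([q(429.5,268)],30),1),'edge radii',np.round(f([q(406,268),q(452.5,268)],30),1))
print('end',np.round(f([q(406.5,200),q(404.5,268),q(403,343)],40),1))
# board near side & far side lines, fence far top edge: subpixel gradient along columns
g=cv2.GaussianBlur(cv2.cvtColor(im,cv2.COLOR_BGR2GRAY),(1,3),0).astype(float)
def line(cols,r0,r1,z,nm,sg):
    pts=[]
    for c in cols:
        d=sg*np.diff(g[r0:r1,c]);k=d.argmax();w=np.clip(d[max(k-1,0):k+2],0,None);pts.append((c,r0+max(k-1,0)+(w*np.arange(len(w))).sum()/w.sum()+.5))
    P=np.array(f(pts,z));a=np.polyfit(P[:,1],P[:,0],1);r=P[:,0]-np.polyval(a,P[:,1]);k=abs(r)<1
    a=np.polyfit(P[k,1],P[k,0],1);print(nm,'slope',a[0].round(4),'n at u=90',np.polyval(a,90).round(1),k.sum(),len(k))
line(range(200,325,3),140,160,40,'board near',-1)
line(range(200,325,3),72,88,40,'board far',1)
line(range(200,390,3),38,54,25,'fence far',-1)
E
```

```text
dog [[-0.4  1.7]] edge radii [[-0.4 11.1]
 [-0.3 -7.4]]
end [[ 23.7  12.9]
 [ -0.9  12.9]
 [-29.3  12.6]]
board near slope -0.0039 n at u=90 -30.0 42 42
board far slope -0.0031 n at u=90 29.2 42 42
fence far slope -0.0011 n at u=90 59.4 62 64
```

```bash
python3 -c "
from cell import manip
print(manip.sign_off())"
```

```text
the job is handed in; nothing more can be done
None
```

The board is flat against the fence with one end up against the dog, and the job is handed in after about 11.5 s of robot time. No verdict was reported, so the result rests on my own checks.

**What I did:** I pushed the board square onto the fence with both open fingers against its long side. I then pushed it along the fence by its end, with the fingers 21 mm apart, until it stopped on the dog. A last two-finger nudge pressed it back onto the fence. It was never gripped or lifted.

**Last checks, from the wrist camera:**

| Check | Measured | Limit |
|---|---|---|
| Gap to fence | about 0.2 mm | under 2.8 mm |
| Angle between board and fence | about 0.002–0.003 rad | below 0.02 rad |
| Gap to dog | about 1 mm | under 2.8 mm |
| Dog off the middle of the board's end | under 1 mm | within 12 mm |

- **Dog gap:** the 1 mm is no bigger than the camera calibration error of about 2 mm. The close-up shows the board touching, and the force rose to about 15 N when the end met the dog.
- **Forces:** the highest reading at the end of any move was about 25 N at the wrist, when the board met the fence.
- **Hand:** it finished above the bench, with the fingertips about 124 mm up and touching nothing.
- **Bystanders:** the hand's path stayed clear of the plane, chisel, offcut and glue bottle. I did not re-measure their positions at the end.

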